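# Weigh two paint pots and stow the fuller one

## Task

One of the two look-alike blue-lidded pots has more colour left in it: stand one on each pan of the balance, let go of both and see which side drops. Slide the pot that dropped along the channel of the keeper bay, press it home against the red stop with about 10 N for a moment (15 N would be too much) and leave it there against the stop, upright on the channel floor. Leave the lighter pot standing on its pan, do not press hard on the pans, and do not disturb the other things on the table.

Things in the scene. Friction and masses are not known exactly. Their poses are not given: they have to be found in the camera images.
- pot_a: One of two identical-looking pots: plain upright cylinder, diameter 42 mm, 60 mm high, white with a blue lid (top 20 mm), sealed round a hard cake of colour. Weigh 80 to 135 g; either one is 30 g or more heavier. Origin: centre of the underside, z up. Starts upright on the table, on the robot's left. Good grip: from above, TCP about 38 mm above the underside, 60 N or more.
- pot_b: One of two identical-looking pots: plain upright cylinder, diameter 42 mm, 60 mm high, white with a blue lid (top 20 mm), sealed round a hard cake of colour. Weigh 80 to 135 g; either one is 30 g or more heavier. Origin: centre of the underside, z up. Starts upright on the table, on the robot's left. Good grip: from above, TCP about 38 mm above the underside, 60 N or more.
- balance: Pivot balance, fixed: green base (110 mm in x, 200 mm in y, posts to 75 mm high) with a brass beam along its y axis. Origin: underside of the base, on the table below the pivot; y points to the left pan. Pan centres 110 mm either side of the pivot; pan tops 89 mm above the table when level, nothing of the balance higher.
- beam (a joint): Tip of the beam in rad, from -0.12 to 0.12 (stops), 0 when level and empty: positive means the left pan has dropped, negative the right pan. Damped; settles within about 1.5 s.
- pan_left: Left weighing pan (+ y end of the beam): a flat aluminium disc without a rim, diameter 64 mm, 4 mm thick, that stays level as the beam tips. It moves freely: one pot alone takes it to its lowest position, 13 mm below level; the other one is then 13 mm above level. Origin: on its hinge, 24 mm below the top face.
- pan_right: Right weighing pan (- y end of the beam): a flat aluminium disc without a rim, diameter 64 mm, 4 mm thick, that stays level as the beam tips. It moves freely: one pot alone takes it to its lowest position, 13 mm below level; the other one is then 13 mm above level. Origin: on its hinge, 24 mm below the top face.
- pan_left_top (a point): Centre of the top face of the left pan, where a pot stands. z up.
- pan_right_top (a point): Centre of the top face of the right pan, where a pot stands. z up.
- bay: Keeper bay: fixed plywood board, 8 mm thick (floor 8 mm above the table), 115 mm wide, from x = -110 to 110 mm, with a channel along its x axis. Origin: on the table under the channel's axis; x points into the channel, toward the stop. Channel walls stand 14 mm above the floor; the right (-y) one is fixed, face at y = -23.5 mm. A pot that is home has its origin at x = 31 to 55, z = 8 mm.
- bay_mouth (a point): On the channel axis at floor height, on the open floor in front of the channel (x = -85 mm in the bay's frame): room to set a pot down and slide it in along the bay's x. Splayed lead-ins start 27 mm further in, the straight channel 50 mm further in, the stop's face 137 to 161 mm further in.
- cheek_face (a point): Aluminium left wall of the channel, sprung inwards; the point lies on its face, mid-length, at half its height. Free face 19 mm left of the axis, yields up to 8 mm (2.5 N at 2 mm). A pot slid in along the axis pushes it 2 mm out and drags with 1 to 4 N (felt at the wrist on top of any push) and may lean back a few mm in the grip. The cheek grips a pot that is let go.
- bay_stop: Rail of the red end stop, fixed. Origin: on the channel axis at floor height, x = 52 mm in the bay's frame; x points on, away from the channel. A rigid red block, 36 mm wide, 26 mm high, is clamped on it, face 0 to 24 mm beyond this origin, set differently each time and not measured: find it by feel. A feeler pin (0.4 N) stands 4 mm out of the face and sinks into it.
- brush: paint brush, about 190 mm long, lying on the table in front of the balance: a bystander
- white_jar: white jar, diameter 76 mm, 85 mm high, behind the balance: a bystander
- dropper: slim bottle with a black cap, diameter 36 mm, 110 mm high: a bystander
- red_cup: red plastic cup, diameter 80 mm, 100 mm high: a bystander
- wash_bowl: blue bowl, diameter 110 mm, 45 mm high: a bystander
- tin: round metal tin, diameter 68 mm, 60 mm high: a bystander
- tape_core: orange disc, diameter 72 mm, 22 mm high: a bystander
There are look-alikes about, which are no part of the job. What is shaped like the pot_b but green is not meant. What is shaped like the pot_a but orange is not meant.

How it is judged:
By the outcome, as a careful person would: the job done as asked, in the order asked, and still so for the second after the job is handed in, with the robot touching nothing.
It also fails if it takes over 72 s, if anything falls off the work surface, if the arm or the gripper's body presses on something with over 40 N, if the wrist force passes 120 N, or if a joint passes its speed limit or range.

## Robot

A 7-joint arm with a two-finger parallel gripper is mounted at the origin on the work surface. World frame = base frame: x ahead of the robot, y to its left, z up, the work surface at z = 0. Lengths are in m, angles in rad, forces in N, time in s.
With the tool pointing down it reaches from about 0.35 to 0.9 m from the base axis. Payload 8.1 kg.
Tool frame: the origin (TCP) lies between the finger pads, 19 mm behind the fingertips; this is the grasp point; z points along the fingers, y is the line along which they close (so a half turn about z gives the same grasp; the last joint's range is limited). The gripper opens to 92 mm and grips with 3 to 60 N. Pads are 19 mm wide; open, the fingers measure 130 mm over their backs; the gripper's body (75 mm by 190 mm) begins 47 mm behind the grasp point.
Start: joints at [1.188, 0.434, 0.025, 1.573, -0.012, 1.134, -0.075], TCP at [0.173, -0.601, 0.246] pointing down, gripper open.
Joint ranges: [-2.62, 2.62], [-0.44, 2.09], [-1.27, 1.32], [0.08, 2.57], [-1.32, 4.46], [0.12, 2], [-2.74, 2.74]. Speed limits (rad/s): [2.22, 2.22, 3.01, 3.01, 3.14, 3.14, 3.14].

## Interface

Orientations are given as a rotation vector (axis times angle).
In Python, from cell import readout, cams, job gives the robot as it stands.
- The arm moves only by the tool drive_tool, never from a script. Its argument "commands" is a list of rows, each a list of 3 entries, a list of its own where there are three numbers: the turn, a rotation vector about the tool's x, y, z in rad, then the shift along the tool's x, y, z in cm, then the gripper's target within -1 to 1 (fully open at 1, half-way at 0, shut at -1). A call has 1 to 20 rows; each row is the pose to reach, as a shift and turn from the pose commanded when the call began, along the tool's axes at that moment; what a row does not reach only later rows make up. A row lasts 1/12 s, in which the tool goes at most 41.7 mm and 7.16 degrees, less where a joint would pass 70% of its speed; a pose out of reach is approached as far as the arm can. A call with a gripper value outside its range is refused whole. The fingers move at their own pace and stop on an object; "newtons" is the grip in N (left out, the last holds). Time passes only in rows, so rows that repeat a pose let the fingers close. It gives the time, the measured TCP pose, the force, the opening and the grip force at its end, in the units of the state.
- readout.observe(): the state, without advancing time (a new reading comes with each control period).
- cams.get_image(name): name is "side" or "top" or "wrist"; returns the picture (420x560x3 uint8, blue, green, red); there is no depth.
- cams.camera_info(name): a dict with "camera_matrix" (3x3 intrinsics, pixels), "R" (3x3) and "t" (3): a world point X has camera coordinates R X + t. Camera axes: x right, y down, z forward; pixel columns grow to the right and rows downward; lengths in m; the calibration is good to about 2 mm. A picture is of the moment at which its call begins: read the wrist's pose just before it. camera_info takes no time and is no camera call; for the wrist camera it gives the pose at the moment of the call.
- job.sign_off(): hands the job in; it is judged then, once.
The state is a dict: "clock": time; "joints": joint angles; "dq": joint speeds; "joint_efforts": joint torques, N m; "position": TCP position; "ee_rot": TCP orientation; "force": force on the tool from outside, world axes, zero at the start; "ft_torque": the same for the moment, N m; "width": opening from 0.0 (shut) to 1.0 (fully open); "gripper_force": force on a finger pad.
Only numpy, scipy, OpenCV 4.12 (cv2) and the standard library are available. Lean on these libraries where they do the work, as an engineer would, in place of code of your own. Each camera call takes 0.05 s, during which the arm holds its last target. There are 200 camera calls.

## Working session

There is one attempt and no reset: what is moved stays moved. The work goes in short steps, Python scripts to look and compute and a tool call to move; the robot and the scene stay as the last step left them, time stands still between calls to the robot, and variables do not carry over. Pictures are saved under pics/ and viewed, at most 10 in all, crops included, and the job is handed in when it is done.

Besides the shell and the picture viewer there is one more tool, called after "Emit:" by a JSON object that holds its "fn" and its "kwargs", one argument or row to a line. drive_tool: Moves the arm, as the interface text tells. Its arguments: {"type":"object","properties":{"commands":{"type":"array"},"newtons":{"type":"number"}},"required":["commands"]}

```bash
mkdir -p pics
python3 - <<'E'
from cell import readout, cams, job
import cv2,numpy as np
print(readout.observe())
for n in ("top","side"):
    cv2.imwrite(f"pics/{n}0.png",cams.get_image(n))
    i=cams.camera_info(n); print(n,i)
E
```

```text
{'clock': 0.0, 'joints': array([ 1.18839538,  0.4352389 ,  0.02497321,  1.57410911, -0.01161507,
        1.13400134, -0.07508127]), 'dq': array([ 0.00076221, -0.0005319 , -0.00037855, -0.00092119, -0.00314277,
       -0.00114039, -0.00032396]), 'joint_efforts': array([-3.36388496e-05, -6.67857170e+01,  9.85292494e-01, -3.14460218e+01,
       -6.04825420e-02,  4.31203446e-02,  1.81557480e-04]), 'position': array([ 0.17241807, -0.60023559,  0.24473042]), 'ee_rot': array([-3.10935502e+00, -4.37768964e-01,  5.57917156e-04]), 'force': array([ 0.54655753, -0.61067426,  0.12873285]), 'ft_torque': array([ 2.79229666e-02, -5.56099626e-05,  5.71801079e-02]), 'gripper_force': 0.0, 'width': 0.9966251236601439}
top {'camera_matrix': array([[406.60134247,   0.        , 273.96183543],
       [  0.        , 406.60134247, 210.517239  ],
       [  0.        ,   0.        ,   1.        ]]), 'R': array([[ 0.1372962 , -0.99052459, -0.00328632],
       [-0.96656935, -0.13324898, -0.21906256],
       [ 0.21654895,  0.03325292, -0.97570528]]), 't': array([-0.01852126,  0.57231417,  0.9348475 ])}
side {'camera_matrix': array([[453.83433492,   0.        , 283.51301047],
       [  0.        , 453.83433492, 210.7337686 ],
       [  0.        ,   0.        ,   1.        ]]), 'R': array([[-0.97008664, -0.24274087,  0.00296287],
       [-0.18080469,  0.71431366, -0.67606631],
       [ 0.16199251, -0.65637859, -0.73683483]]), 't': array([0.54887159, 0.11528028, 1.25847502])}
```

View pics/top0.png

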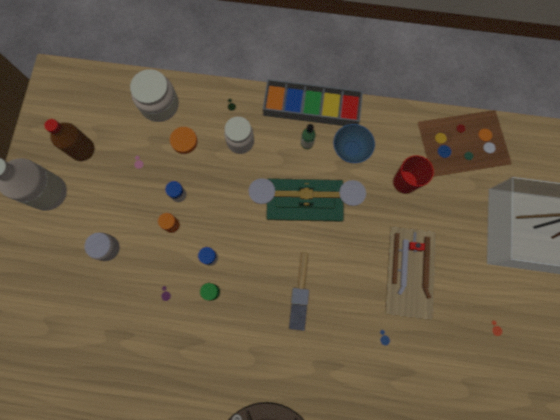

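View pics/side0.png

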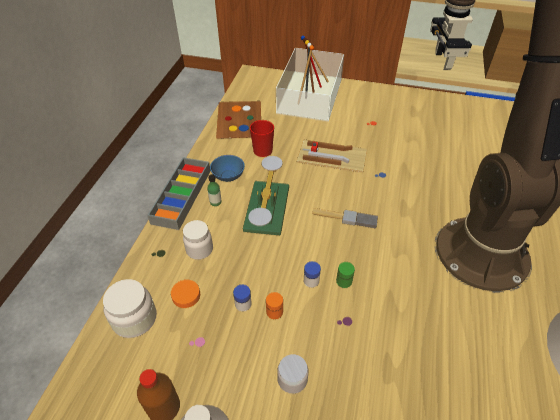

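Run:
```python
import cv2,numpy as np
t=cv2.imread("pics/top0.png");s=cv2.imread("pics/side0.png")
c=lambda im,x,y,w,h:cv2.resize(im[y:y+h,x:x+w],(400,300),interpolation=cv2.INTER_CUBIC)
g=lambda i:np.clip(i*1.6,0,255).astype(np.uint8)
cv2.imwrite("pics/comp.png",g(np.vstack([np.hstack([c(t,145,170,180,135),c(t,370,215,80,60+45)[:,:]]),np.hstack([c(s,225,245,140,105),c(s,290,130,80,60)])])))
```

```text
(no output)
```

View pics/comp.png

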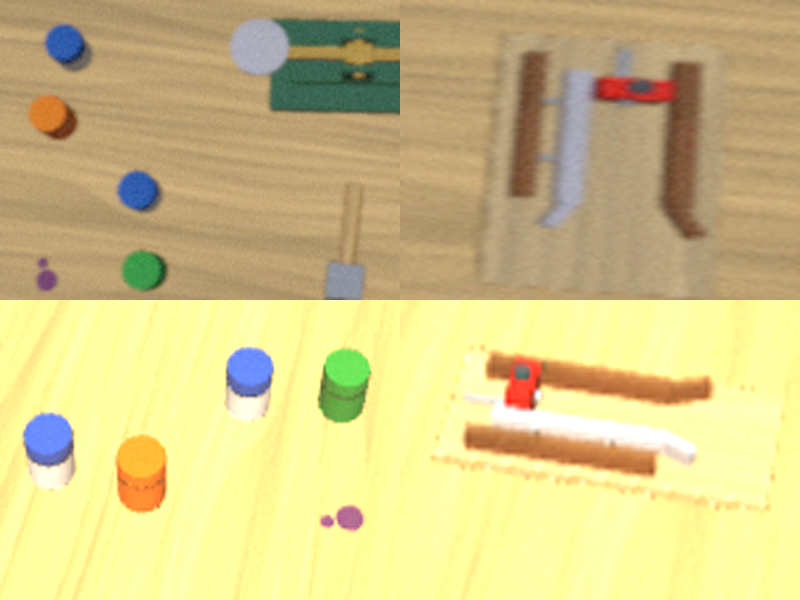

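```bash
cat > h.py <<'E'
import numpy as np, cv2
from cell import readout, cams
I={n:cams.camera_info(n) for n in("top","side")}
def ray(i,p):
    d=i["R"].T@np.linalg.inv(i["camera_matrix"])@[p[0],p[1],1.]
    return -i["R"].T@i["t"],d/np.linalg.norm(d)
def plane(i,p,z):
    c,d=ray(i,p); return c+d*(z-c[2])/d[2]
def tri(*ip):
    A=0;b=0
    for i,p in ip:
        c,d=ray(i,p);M=np.eye(3)-np.outer(d,d);A=A+M;b=b+M@c
    return np.linalg.solve(A,b)
def proj(i,X):
    q=i["camera_matrix"]@(i["R"]@np.asarray(X,float)+i["t"]);return q[:2]/q[2]
E
python3 - <<'E'
from h import *
np.set_printoptions(precision=4,suppress=True)
T,S=I["top"],I["side"]
for n,a,b in [("p1",(174.2,188.9),(241.8,291.2)),("p2",(206.7,255.5),(312.2,267.4)),("panL",(262,190.7),(260,216)),("panR",(352,193),(272,163)),
 ("farL",(390,226.6),(297,162)),("farR",(434,229),(305,139.4)),("nearL",(387,314),(363,171.6)),("nearR",(433.6,317.5),(366.6,147.6))]:
    print(n,tri((T,a),(S,b)),plane(T,a,.008 if n[0] in"fn" else .06)[:2],plane(S,b,.008 if n[0] in"fn" else .06)[:2])
print(cams.camera_info("wrist"))
E
```

```text
p1 [0.5919 0.3156 0.0557] [0.591  0.3144] [0.5907 0.3182]
p2 [0.439  0.2057 0.0575] [0.4383 0.2052] [0.4392 0.2075]
panL [0.6086 0.0947 0.0869] [0.6163 0.0966] [0.6157 0.0718]
panR [ 0.6327 -0.1217  0.087 ] [ 0.6409 -0.1259] [ 0.6408 -0.1511]
farL [ 0.581  -0.2411  0.0008] [ 0.5805 -0.2393] [ 0.5782 -0.2328]
farR [ 0.5821 -0.3485  0.0146] [ 0.5897 -0.3515] [ 0.5776 -0.3551]
nearL [ 0.3614 -0.2511 -0.0021] [ 0.362  -0.2484] [ 0.3607 -0.2398]
nearR [ 0.3668 -0.3612  0.0099] [ 0.3693 -0.3619] [ 0.3642 -0.3635]
{'camera_matrix': array([[296.3952,   0.    , 270.9164],
       [  0.    , 296.3952, 204.2791],
       [  0.    ,   0.    ,   1.    ]]), 'R': array([[ 0.2768, -0.9609, -0.0015],
       [-0.9315, -0.2687,  0.2453],
       [-0.2361, -0.0665, -0.9694]]), 't': array([-0.6245, -0.0304,  0.3898])}
```

Candidates in the top picture are the blue lids at (174,189) and (207,255), the green pot at (209,292) and the orange pot at (167,222). I take the two blue ones; the crop shows white bodies under blue lids. Both heights triangulate to about 0.057 m, against 0.06 m given.

Emit:
{"fn": "drive_tool", "kwargs": {
  "commands": [
    [[0,0,0.279],[55,-73,-6],1],
    [[0,0,0.279],[55,-73,-6],1],
    [[0,0,0.279],[55,-73,-6],1],
    [[0,0,0.279],[55,-73,-6],1],
    [[0,0,0.279],[55,-73,-6],1],
    [[0,0,0.279],[55,-73,-6],1],
    [[0,0,0.279],[55,-73,-6],1],
    [[0,0,0.279],[55,-73,-6],1],
    [[0,0,0.279],[55,-73,-6],1],
    [[0,0,0.279],[55,-73,-6],1],
    [[0,0,0.279],[55,-73,-6],1],
    [[0,0,0.279],[55,-73,-6],1],
    [[0,0,0.279],[55,-73,-6],1],
    [[0,0,0.279],[55,-73,-6],1],
    [[0,0,0.279],[55,-73,-6],1],
    [[0,0,0.279],[55,-73,-6],1],
    [[0,0,0.279],[55,-73,-6],1],
    [[0,0,0.279],[55,-73,-6],1],
    [[0,0,0.279],[55,-73,-6],1],
    [[0,0,0.279],[55,-73,-6],1]
  ],
  "newtons": 60
}}

```text
clock: 1.77
position: [0.4704, 0.1775, 0.3]
ee_rot: [3.141, 0.0, -0.0]
force: [1.3, -0.5, 0.1]
width: 1.003
gripper_force: 0.0
```

Run:
```python
from h import *
i=cams.camera_info("wrist"); im=cams.get_image("wrist"); i2=cams.camera_info("wrist")
np.savez("w1.npz",**i); print(readout.observe()["position"],i["t"]-i2["t"])
cv2.imwrite("pics/w1.png",im)
for n,X in [("p1",(.592,.3156,.06)),("p2",(.439,.2057,.06)),("panL",(.6086,.0947,.089))]: print(n,proj(i,X))
```

```text
[0.47176684 0.18615384 0.30072556] [-0.00729657 -0.00349293  0.00057072]
p1 [155.55126424  81.77023205]
p2 [249.59226336 205.70749604]
panL [347.17378939  61.47951721]
```

View pics/w1.png

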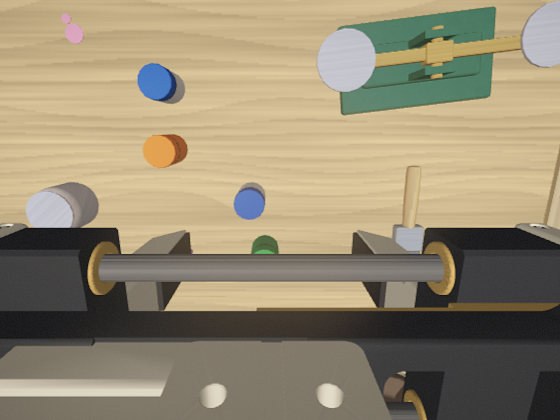

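Emit:
{"fn": "drive_tool", "kwargs": {
  "commands": [
    [[0,0,0],[6,-6.5,5],1],
    [[0,0,0],[12,-13,15],1],
    [[0,0,0],[12,-13,15],1],
    [[0,0,0],[12,-13,15],1],
    [[0,0,0],[12,-13,15],1],
    [[0,0,0],[12,-13,15],1],
    [[0,0,0],[12,-13,15],1],
    [[0,0,0],[12,-13,15],1],
    [[0,0,0],[12,-13,15],1]
  ]
}}

```text
clock: 2.57
position: [0.5898, 0.3055, 0.1502]
ee_rot: [3.141, 0.001, -0.001]
force: [0.1, -0.3, 1.1]
width: 1.0
gripper_force: 0.0
```

Run:
```python
from h import *
i=cams.camera_info("wrist"); im=cams.get_image("wrist"); o=readout.observe()
print(o["position"],o["dq"].max(),o["force"]); cv2.imwrite("pics/w2.png",im)
h=cv2.cvtColor(im,cv2.COLOR_BGR2HSV); m=cv2.inRange(h,(100,130,60),(125,255,255))
n,l,s,c=cv2.connectedComponentsWithStats(m)
for k in range(1,n):
    if s[k,4]>150: print(s[k],c[k])
P=lambda X:proj(i,X)
print(P((.591,.316,.06)),[P((.591+.021*np.cos(a),.316+.021*np.sin(a),.06)) for a in np.arange(4)*np.pi/2])
```

```text
[0.59004813 0.30536622 0.15093717] 0.007864550204703266 [-0.35682075  1.10585989 -0.42402355]
[ 232  188   49   46 1479] [257.59837728 213.15010142]
[257.89336048 213.06947729] [array([257.64480098, 187.44039173]), array([231.82715876, 213.03454292]), array([258.13140716, 237.61458055]), array([283.95680359, 213.10440796])]
```

Emit:
{"fn": "drive_tool", "kwargs": {
  "commands": [
    [[0,0,0],[0.1,-1.1,3],1],
    [[0,0,0],[0.1,-1.1,7],1],
    [[0,0,0],[0.1,-1.1,11.2],1],
    [[0,0,0],[0.1,-1.1,11.2],1],
    [[0,0,0],[0.1,-1.1,11.2],1],
    [[0,0,0],[0.1,-1.1,11.2],-1],
    [[0,0,0],[0.1,-1.1,11.2],-1],
    [[0,0,0],[0.1,-1.1,11.2],-1],
    [[0,0,0],[0.1,-1.1,11.2],-1],
    [[0,0,0],[0.1,-1.1,11.2],-1],
    [[0,0,0],[0.1,-1.1,11.2],-1],
    [[0,0,0],[0.1,-1.1,11.2],-1],
    [[0,0,0],[0.1,-1.1,11.2],-1]
  ],
  "newtons": 60
}}

```text
clock: 3.7
position: [0.5911, 0.3169, 0.0382]
ee_rot: [-3.142, -0.001, -0.0]
force: [0.2, 1.5, 0.5]
width: 0.466
gripper_force: 1.3
```

Emit:
{"fn": "drive_tool", "kwargs": {
  "commands": [
    [[0,0,0],[0,0,0],-1],
    [[0,0,0],[0,0,0],-1],
    [[0,0,0],[0,0,0],-1],
    [[0,0,0],[0,0,-4],-1],
    [[0,0,0],[0,0,-8],-1],
    [[0,0,0],[0,0,-12],-1],
    [[0,0,0],[0,0,-15],-1],
    [[0,0,0],[1,5,-15],-1],
    [[0,0,0],[1.6,10,-15],-1],
    [[0,0,0],[1.6,14,-15],-1],
    [[0,0,0],[1.6,17,-15],-1],
    [[0,0,0],[1.6,17,-15],-1],
    [[0,0,0],[1.6,17,-15],-1],
    [[0,0,0],[1.6,17,-15],-1],
    [[0,0,0],[1.6,17,-15],-1]
  ]
}}

```text
clock: 4.95
position: [0.6068, 0.1484, 0.1881]
ee_rot: [-3.141, -0.004, 0.0]
force: [0.1, 0.1, -0.6]
width: 0.446
gripper_force: 60.0
```

Run:
```python
from h import *
i=cams.camera_info("wrist"); im=cams.get_image("wrist"); o=readout.observe()
print(o["position"],o["force"],o["width"],o["gripper_force"]); cv2.imwrite("pics/w3.png",im)
for n,X in [("panL",(.6086,.0947,.089)),("panR",(.6327,-.1217,.089))]: print(n,proj(i,X))
```

```text
[0.60675003 0.14878183 0.18811291] [-0.05724749  0.5194722  -2.06139327] 0.4498913492886497 59.99987840652466
panL [335.4793269  209.70374673]
panR [602.97029376 182.01608815]
```

View pics/w3.png

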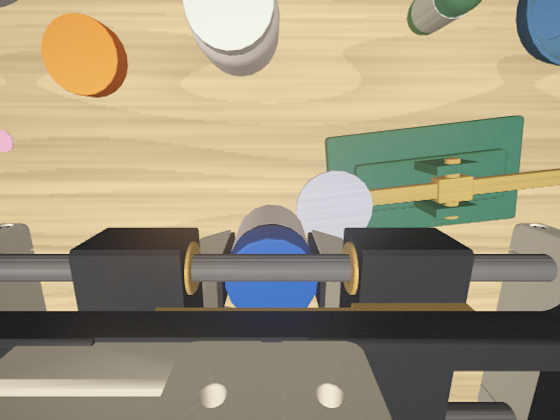

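Emit:
{"fn": "drive_tool", "kwargs": {
  "commands": [
    [[0,0,0],[0.2,3,0],-1],
    [[0,0,0],[0.2,5.4,1],-1],
    [[0,0,0],[0.2,5.4,3],-1],
    [[0,0,0],[0.2,5.4,5],-1],
    [[0,0,0],[0.2,5.4,5.8],-1],
    [[0,0,0],[0.2,5.4,6.3],-1],
    [[0,0,0],[0.2,5.4,6.8],-1],
    [[0,0,0],[0.2,5.4,7.0],-1],
    [[0,0,0],[0.2,5.4,7.1],-1],
    [[0,0,0],[0.2,5.4,7.1],-1],
    [[0,0,0],[0.2,5.4,7.1],-1],
    [[0,0,0],[0.2,5.4,7.1],-1]
  ]
}}

```text
clock: 6.0
position: [0.6095, 0.093, 0.1177]
ee_rot: [-3.142, -0.001, -0.001]
force: [-0.2, 1.1, 0.2]
width: 0.447
gripper_force: 60.0
```

Run:
```python
from h import *
o=readout.observe()
print(o["position"],o["force"],o["width"],o["ft_torque"]); cv2.imwrite("pics/s4.png",cams.get_image("side")[150:310,180:393].repeat(3,0).repeat(3,1))
```

```text
[0.60953915 0.09295997 0.11769114] [-0.21121518  1.14945182  0.18819688] 0.44680326044101504 [0.05622634 0.0291403  0.00861922]
```

View pics/s4.png

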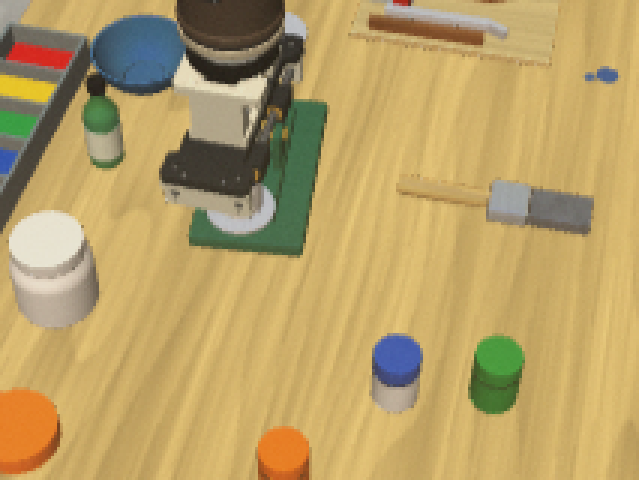

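Emit:
{"fn": "drive_tool", "kwargs": {
  "commands": [
    [[0,0,0],[0,0,0.1],-1],
    [[0,0,0],[0,0,0.2],-1],
    [[0,0,0],[0,0,0.2],-1],
    [[0,0,0],[0,0,0.2],0.2],
    [[0,0,0],[0,0,0.2],0.3],
    [[0,0,0],[0,0,0.2],0.4],
    [[0,0,0],[0,0,0.2],0.5],
    [[0,0,0],[0,0,0.2],0.5],
    [[0,0,0],[0,0,-2],0.5],
    [[0,0,0],[0,0,-5],0.5],
    [[0,0,0],[0,0,-9],0.5],
    [[0,0,0],[0,0,-9],0.5],
    [[0,0,0],[0,0,-9],0.5],
    [[0,0,0],[0,0,-9],0.5]
  ]
}}

```text
clock: 7.22
position: [0.6092, 0.0927, 0.2071]
ee_rot: [3.141, 0.001, 0.001]
force: [-0.0, 0.4, -0.4]
width: 0.751
gripper_force: 0.0
```

```bash
cat > blue.py <<'E'
from h import *
def blue(im,a=100):
    m=cv2.inRange(cv2.cvtColor(im,cv2.COLOR_BGR2HSV),(100,130,60),(125,255,255))
    n,l,s,c=cv2.connectedComponentsWithStats(m)
    return [(s[k].tolist(),c[k].round(1).tolist()) for k in range(1,n) if s[k,4]>a]
E
python3 - <<'E'
from blue import *
o=readout.observe(); i=cams.camera_info("wrist"); im=cams.get_image("wrist")
print(o["position"],o["force"],o["width"]); cv2.imwrite("pics/w5.png",im)
print(blue(im,150), proj(i,(.6095,.0935,.136)))
print(np.array([proj(i,(.6095+.021*np.cos(a),.0935+.021*np.sin(a),.136)) for a in np.arange(4)*np.pi/2]).round(1))
E
```

```text
[0.60915665 0.09269779 0.20709426] [-0.04014976  0.42275686 -0.41872104] 0.7508908791419521
[([246, 194, 53, 51, 1746], [275.1, 219.9])] [269.84625558 221.30104375]
[[269.9 193.7]
 [241.6 221.3]
 [269.8 247.7]
 [298.1 221.3]]
```

View pics/w5.png

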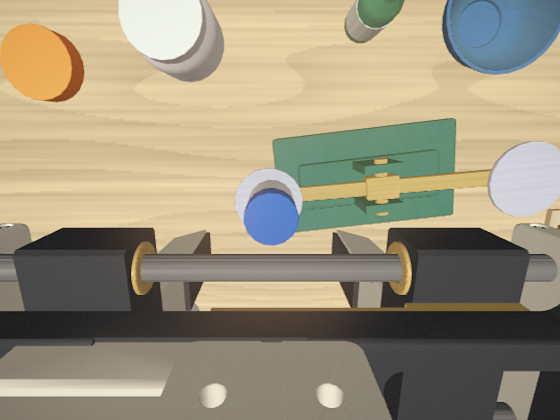

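Emit:
{"fn": "drive_tool", "kwargs": {
  "commands": [
    [[0,0,0],[-4,-1,0],1],
    [[0,0,0],[-8,-4,0],1],
    [[0,0,0],[-17,-11.3,0],1],
    [[0,0,0],[-17,-11.3,2],1],
    [[0,0,0],[-17,-11.3,5.5],1],
    [[0,0,0],[-17,-11.3,5.5],1],
    [[0,0,0],[-17,-11.3,5.5],1],
    [[0,0,0],[-17,-11.3,5.5],1],
    [[0,0,0],[-17,-11.3,5.5],1]
  ]
}}

```text
clock: 8.02
position: [0.44, 0.2051, 0.1521]
ee_rot: [3.141, -0.0, -0.0]
force: [-0.5, -0.0, -0.3]
width: 1.002
gripper_force: 0.0
```

Run:
```python
from blue import *
o=readout.observe(); i=cams.camera_info("wrist"); im=cams.get_image("wrist")
print(o["position"],o["force"],o["width"],blue(im,150))
print(np.array([proj(i,(.439+.021*np.cos(a),.206+.021*np.sin(a),.06)) for a in np.arange(4)*np.pi/2]).round(1))
```

```text
[0.43996964 0.20514699 0.1520758 ] [-0.4862479  -0.04557333 -0.3155981 ] 1.002035342811362 [([245, 203, 49, 33, 933], [270.7, 221.2])]
[[269.9 189.7]
 [244.1 215. ]
 [269.9 239.3]
 [295.7 215. ]]
```

Run:
```python
from blue import *
im=cams.get_image("wrist")
for r in range(180,246,4): print(r,im[r,255].tolist(),im[r,270].tolist(),im[r,284].tolist())
i=I["side"];s=cams.get_image("side");print(blue(s,60),proj(i,(.439,.206,.06)))
```

```text
180 [152, 193, 214] [124, 135, 147] [152, 193, 213]
184 [140, 154, 165] [126, 134, 144] [133, 153, 167]
188 [137, 148, 159] [113, 86, 87] [126, 139, 150]
192 [116, 87, 85] [189, 124, 97] [106, 82, 83]
196 [190, 127, 98] [189, 124, 96] [189, 124, 96]
200 [190, 125, 97] [188, 123, 95] [188, 124, 97]
204 [190, 126, 98] [189, 122, 94] [188, 124, 95]
208 [189, 124, 95] [188, 122, 91] [187, 122, 93]
212 [190, 124, 94] [188, 121, 91] [186, 121, 91]
216 [188, 121, 92] [187, 121, 90] [187, 119, 90]
220 [189, 123, 93] [187, 120, 89] [187, 121, 91]
224 [187, 120, 89] [186, 118, 87] [185, 118, 89]
228 [186, 118, 87] [188, 120, 89] [187, 120, 89]
232 [184, 117, 89] [186, 118, 86] [164, 141, 140]
236 [143, 182, 202] [184, 117, 86] [144, 183, 203]
240 [146, 185, 205] [147, 185, 205] [147, 187, 207]
244 [149, 190, 211] [149, 189, 210] [148, 190, 210]
[([162, 197, 24, 11, 161], [173.5, 201.9]), ([252, 198, 15, 16, 178], [258.7, 205.0]), ([305, 264, 15, 12, 116], [312.7, 269.9])] [312.38720275 266.95836961]
```

Emit:
{"fn": "drive_tool", "kwargs": {
  "commands": [
    [[0,0,0],[-0.1,-0.1,4],1],
    [[0,0,0],[-0.1,-0.1,8],1],
    [[0,0,0],[-0.1,-0.1,11.4],1],
    [[0,0,0],[-0.1,-0.1,11.4],1],
    [[0,0,0],[-0.1,-0.1,11.4],-1],
    [[0,0,0],[-0.1,-0.1,11.4],-1],
    [[0,0,0],[-0.1,-0.1,11.4],-1],
    [[0,0,0],[-0.1,-0.1,11.4],-1],
    [[0,0,0],[-0.1,-0.1,11.4],-1],
    [[0,0,0],[-0.1,-0.1,11.4],-1],
    [[0,0,0],[-0.1,-0.1,11.4],-1],
    [[0,0,0],[-0.1,-0.1,11.4],-1],
    [[0,0,0],[-0.1,-0.1,11.4],-1],
    [[0,0,0],[-0.1,-0.1,11.4],-1],
    [[0,0,0],[-0.1,-0.1,11.4],-1],
    [[0,0,0],[-0.1,-0.1,11.4],-1]
  ],
  "newtons": 60
}}

```text
clock: 9.5
position: [0.4383, 0.2067, 0.0383]
ee_rot: [3.141, 0.001, 0.0]
force: [-0.1, -0.9, 5.0]
width: 0.447
gripper_force: 60.0
```

Emit:
{"fn": "drive_tool", "kwargs": {
  "commands": [
    [[0,0,0],[0,0,-4],-1],
    [[0,0,0],[0,0,-8],-1],
    [[0,0,0],[0,2,-12],-1],
    [[0,0,0],[1,5,-16],-1],
    [[0,0,0],[3,9,-17],-1],
    [[0,0,0],[5,13,-17],-1],
    [[0,0,0],[7,17,-17],-1],
    [[0,0,0],[9,21,-17],-1],
    [[0,0,0],[11,25,-17],-1],
    [[0,0,0],[13,29,-17],-1],
    [[0,0,0],[14.5,32,-17],-1],
    [[0,0,0],[14.5,33,-17],-1],
    [[0,0,0],[14.5,33,-17],-1],
    [[0,0,0],[14.5,33,-17],-1],
    [[0,0,0],[14.5,33,-17],-1],
    [[0,0,0],[14.5,33,-17],-1]
  ]
}}

```text
clock: 10.83
position: [0.583, -0.1214, 0.208]
ee_rot: [-3.141, -0.005, 0.001]
force: [0.2, 0.6, -0.6]
width: 0.447
gripper_force: 60.0
```

Run:
```python
from blue import *
o=readout.observe(); i=cams.camera_info("wrist"); im=cams.get_image("wrist")
print(o["position"],o["force"],o["width"]); cv2.imwrite("pics/w6.png",im)
# pan: low-saturation bright blob
c=proj(i,(.633,-.1237,.102)); print(c,np.array([proj(i,(.633+.032*np.cos(a),-.1237+.032*np.sin(a),.102)) for a in np.arange(4)*np.pi/2]).round(1))
h=cv2.cvtColor(im,cv2.COLOR_BGR2HSV); r=int(c[1]);q=int(c[0])
m=cv2.inRange(h,(0,0,110),(179,60,255)); n,l,s,cc=cv2.connectedComponentsWithStats(m); print(s[l[r-5,q]],cc[l[r-5,q]],h[r-5,q])
```

```text
[ 0.58299629 -0.12142306  0.20801626] [ 0.18910629  0.62983022 -0.56448045] 0.44666188324006917
[274.06916153 150.28299364] [[274.3 109.2]
 [234.9 150.1]
 [273.8 188.8]
 [313.2 150.4]]
[ 216   93   96  105 5134] [270.98383327 146.64783794] [123  10 222]
```

View pics/w6.png

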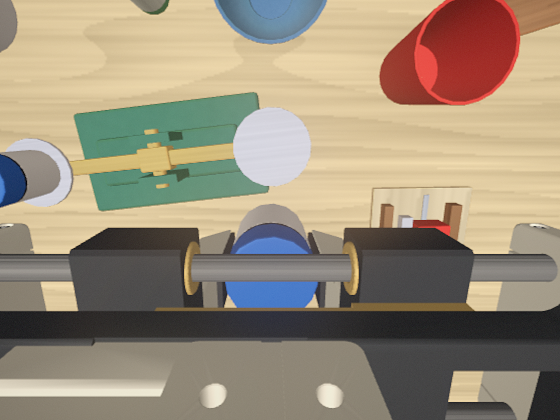

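Emit:
{"fn": "drive_tool", "kwargs": {
  "commands": [
    [[0,0,0],[2.5,0.05,0],-1],
    [[0,0,0],[5.2,0.05,1],-1],
    [[0,0,0],[5.2,0.05,4],-1],
    [[0,0,0],[5.2,0.05,6],-1],
    [[0,0,0],[5.2,0.05,6.6],-1],
    [[0,0,0],[5.2,0.05,7],-1],
    [[0,0,0],[5.2,0.05,7.4],-1],
    [[0,0,0],[5.2,0.05,7.7],-1],
    [[0,0,0],[5.2,0.05,8],-1],
    [[0,0,0],[5.2,0.05,8],-1],
    [[0,0,0],[5.2,0.05,8],-1],
    [[0,0,0],[5.2,0.05,8],-1]
  ]
}}

```text
clock: 11.88
position: [0.6357, -0.1236, 0.1287]
ee_rot: [3.142, 0.001, 0.002]
force: [-0.4, 0.2, 1.5]
width: 0.448
gripper_force: 60.0
```

Run:
```python
from blue import *
o=readout.observe(); i=cams.camera_info("wrist"); im=cams.get_image("wrist")
print(o["position"],o["force"],o["width"]); cv2.imwrite("pics/w7.png",im)
s=cams.get_image("side"); print(blue(s,60)); 
for z in (.076,.089,.102): print(z,proj(I["side"],(.6095,.0935,z+.06)))
```

```text
[ 0.63572034 -0.12358823  0.12872694] [-0.4026402   0.22466447  1.52967765] 0.4481467654890519
[([251, 195, 16, 16, 181], [258.4, 202.0]), ([162, 197, 24, 11, 162], [173.5, 201.9])]
0.076 [258.95828354 203.11302836]
0.089 [258.77471142 199.68847928]
0.102 [258.58815001 196.20816469]
```

Emit:
{"fn": "drive_tool", "kwargs": {
  "commands": [
    [[0,0,0],[0,0,0],0.2],
    [[0,0,0],[0,0,0],0.4],
    [[0,0,0],[0,0,0],0.6],
    [[0,0,0],[0,0,0],0.6],
    [[0,0,0],[0,0,0],0.6],
    [[0,0,0],[0,0,0],0.6],
    [[0,0,0],[0,0,-1],0.6],
    [[0,0,0],[0,0,-3],0.6],
    [[0,0,0],[0,0,-6],0.6],
    [[0,0,0],[0,0,-8],0.6],
    [[0,0,0],[0,0,-8],0.6],
    [[0,0,0],[-2.5,0,-8],0.6],
    [[0,0,0],[-5.2,0,-8],0.6],
    [[0,0,0],[-5.2,0,-8],0.6],
    [[0,0,0],[-5.2,0,-8],0.6],
    [[0,0,0],[-5.2,0,-8],0.6],
    [[0,0,0],[-5.2,0,-8],0.6],
    [[0,0,0],[-5.2,0,-8],0.6],
    [[0,0,0],[-5.2,0,-8],0.6],
    [[0,0,0],[-5.2,0,-8],0.6]
  ]
}}

```text
clock: 13.65
position: [0.5838, -0.1235, 0.2079]
ee_rot: [-3.141, -0.002, 0.0]
force: [-0.1, 0.4, -0.1]
width: 0.8
gripper_force: 0.0
```

Run:
```python
from blue import *
o=readout.observe(); i=cams.camera_info("wrist"); im=cams.get_image("wrist")
print(o["position"],o["force"],o["width"]); 
s=cams.get_image("side"); print("side",blue(s,60)); 
a=cv2.resize(s[140:240,200:333],(399,300)); cv2.imwrite("pics/r8.png",np.hstack([a,cv2.resize(im,(400,300))]))
print("wrist",blue(im,150))
for n,x,y in(("L",.6095,.0935),("R",.6355,-.1235)):
  for z in (.076,.102): print(n,z,proj(I["side"],(x,y,z+.06)),proj(i,(x,y,z+.06)))
```

```text
[ 0.58375072 -0.12351326  0.2079315 ] [-0.11249253  0.44955377 -0.06641267] 0.8003959761358576
side [([466, 92, 21, 5, 66], [476.1, 93.9]), ([264, 140, 14, 13, 154], [270.2, 145.8]), ([162, 197, 24, 11, 161], [173.5, 201.9]), ([252, 198, 15, 16, 175], [258.7, 205.0])]
wrist [([237, 116, 56, 67, 2504], [262.9, 147.0]), ([0, 157, 24, 50, 861], [9.2, 183.2])]
L 0.076 [258.95828354 203.11302836] [-27.98807845 186.94003592]
L 0.102 [258.58815001 196.20816469] [-67.68216461 194.59443422]
R 0.076 [270.92286049 149.94732751] [271.10990435 151.14260142]
R 0.102 [270.76698804 143.03795744] [271.11973401 154.14589976]
```

View pics/r8.png

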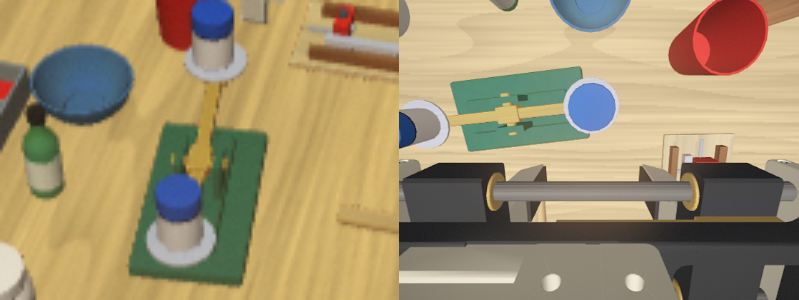

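Emit:
{"fn": "drive_tool", "kwargs": {
  "commands": [
    [[0,0,0],[0,-4,-1],1],
    [[0,0,0],[0.5,-8,-1],1],
    [[0,0,0],[1,-12,-1],1],
    [[0,0,0],[2,-16,-1],1],
    [[0,0,0],[2.6,-20,-1],1],
    [[0,0,0],[2.6,-21.7,-1],1],
    [[0,0,0],[2.6,-21.7,0],1],
    [[0,0,0],[2.6,-21.7,0],1],
    [[0,0,0],[2.6,-21.7,0],1],
    [[0,0,0],[2.6,-21.7,0],1]
  ]
}}

```text
clock: 14.58
position: [0.6094, 0.0914, 0.2079]
ee_rot: [3.14, -0.003, -0.001]
force: [-0.0, -0.9, 0.6]
width: 1.001
gripper_force: 0.0
```

Run:
```python
from blue import *
o=readout.observe(); i=cams.camera_info("wrist"); im=cams.get_image("wrist")
print(o["position"],o["force"],o["width"]); 
m=cv2.inRange(cv2.cvtColor(im,cv2.COLOR_BGR2HSV),(98,90,60),(128,255,255))
m[:,:200]=0;m[:,360:]=0;m[252:]=0
n,l,s,c=cv2.connectedComponentsWithStats(m)
print([s[k].tolist() for k in range(1,n) if s[k,4]>150])
print(np.array([proj(i,(.6095+.021*np.cos(a),.0935+.021*np.sin(a),.136)) for a in np.arange(4)*np.pi/2]).round(1))
```

```text
[0.60936854 0.09138197 0.20794732] [-0.01867446 -0.90462226  0.59959951] 1.0007625296517515
[[242, 189, 55, 56, 2309]]
[[267.9 193.7]
 [239.9 221.2]
 [268.1 247.4]
 [296.1 221.1]]
```

Emit:
{"fn": "drive_tool", "kwargs": {
  "commands": [
    [[0,0,0],[0.15,-0.1,3],1],
    [[0,0,0],[0.15,-0.1,6],1],
    [[0,0,0],[0.15,-0.1,8.5],1],
    [[0,0,0],[0.15,-0.1,9.3],1],
    [[0,0,0],[0.15,-0.1,9.3],1],
    [[0,0,0],[0.15,-0.1,9.3],-1],
    [[0,0,0],[0.15,-0.1,9.3],-1],
    [[0,0,0],[0.15,-0.1,9.3],-1],
    [[0,0,0],[0.15,-0.1,9.3],-1],
    [[0,0,0],[0.15,-0.1,9.3],-1],
    [[0,0,0],[0.15,-0.1,9.3],-1],
    [[0,0,0],[0.15,-0.1,9.3],-1],
    [[0,0,0],[0.15,-0.1,9.3],-1],
    [[0,0,0],[0.15,-0.1,9.3],-1],
    [[0,0,0],[0.15,-0.1,9.3],-1],
    [[0,0,0],[0.15,-0.1,9.3],-1],
    [[0,0,0],[0.15,-0.1,9.3],-1]
  ],
  "newtons": 60
}}

```text
clock: 16.05
position: [0.6108, 0.0942, 0.1152]
ee_rot: [3.141, 0.001, 0.0]
force: [-0.4, -1.3, 1.7]
width: 0.444
gripper_force: 60.0
```

Emit:
{"fn": "drive_tool", "kwargs": {
  "commands": [
    [[0,0,0],[0,0,-0.2],-1],
    [[0,0,0],[0,0,-0.4],-1],
    [[0,0,0],[0,0,-0.6],-1],
    [[0,0,0],[0,0,-0.8],-1],
    [[0,0,0],[0,0,-1.0],-1],
    [[0,0,0],[0,0,-1.2],-1],
    [[0,0,0],[0,0,-1.4],-1],
    [[0,0,0],[0,0,-1.6],-1],
    [[0,0,0],[0,0,-1.8],-1],
    [[0,0,0],[0,0,-2.0],-1],
    [[0,0,0],[0,0,-2.2],-1],
    [[0,0,0],[0,0,-2.4],-1],
    [[0,0,0],[0,0,-2.6],-1],
    [[0,0,0],[0,0,-2.8],-1],
    [[0,0,0],[0,0,-3.1],-1],
    [[0,0,0],[0,0,-4],-1],
    [[0,0,0],[0,0,-7],-1],
    [[0,0,0],[0,0,-10],-1]
  ]
}}

```text
clock: 17.55
position: [0.6097, 0.0942, 0.2153]
ee_rot: [3.141, 0.002, -0.005]
force: [0.7, 1.1, 0.3]
width: 0.452
gripper_force: 60.0
```

Emit:
{"fn": "drive_tool", "kwargs": {
  "commands": [
    [[0,0,0],[-4,2,0],-1],
    [[0,0,0],[-7,5,0],-1],
    [[0,0,0],[-9,8,0],-1],
    [[0,0,0],[-11,11,0],-1],
    [[0,0,0],[-13,14.5,0],-1],
    [[0,0,0],[-15,18,0],-1],
    [[0,0,0],[-17,21.5,0],-1],
    [[0,0,0],[-19,25,0],-1],
    [[0,0,0],[-20.5,28.5,0],-1],
    [[0,0,0],[-22,32,0],-1],
    [[0,0,0],[-23.5,35.5,0],-1],
    [[0,0,0],[-24.5,39,0],-1],
    [[0,0,0],[-24.5,39.4,0],-1],
    [[0,0,0],[-24.5,39.4,0],-1],
    [[0,0,0],[-24.5,39.4,0],-1],
    [[0,0,0],[-24.5,39.4,0],-1],
    [[0,0,0],[-24.5,39.4,0],-1]
  ]
}}

```text
clock: 18.97
position: [0.3667, -0.2983, 0.2153]
ee_rot: [-3.141, -0.005, -0.0]
force: [0.1, 0.2, -1.5]
width: 0.448
gripper_force: 60.0
```

Run:
```python
from blue import *
o=readout.observe(); i=cams.camera_info("wrist"); im=cams.get_image("wrist"); np.savez("w9.npz",**i)
print(o["position"],o["ee_rot"],o["force"],o["width"]); 
cv2.imwrite("pics/w9.png",im)
C=np.array([.473,-.3,0]);a=.052
for n,x,y,z in [("far",.11,0,.008),("near",-.11,0,.008),("mouth",-.085,0,.008),("walltop",0,-.0235,.022),("cheek",0,.019,.022)]:
    print(n,proj(i,C+[x*np.cos(a)-y*np.sin(a),x*np.sin(a)+y*np.cos(a),z]).round(1))
crop=im[40:265,140:440]; cv2.imwrite("pics/w9c.png",cv2.resize(crop,(800,600),interpolation=cv2.INTER_CUBIC))
```

```text
[ 0.36670785 -0.2983252   0.2153486 ] [-3.14139400e+00 -5.30771535e-03 -4.45030166e-04] [ 0.1427802   0.16118528 -1.51305399] 0.4480502790303788
far [267.9 -23.1]
near [277.2 190.1]
mouth [276.3 169.2]
walltop [295.2  89.6]
cheek [255.   91.6]
```

View pics/w9c.png

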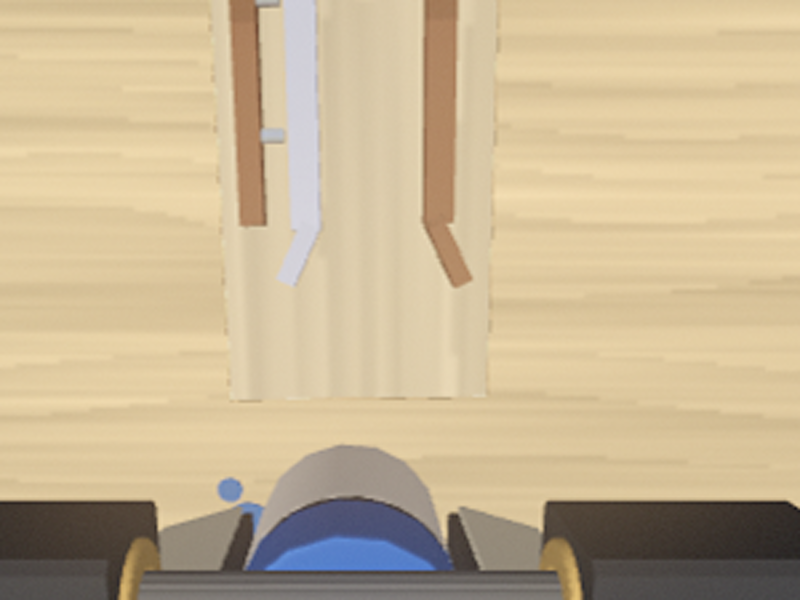

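Run:
```python
from h import *
i=dict(np.load("w9.npz")); u=lambda x,y:(140+x/2.6667,40+y/2.6667)
P=lambda x,y,z:plane(i,u(x,y),z)[:2].round(4)
print("board near L,R",P(231,400,.008),P(487,396,.008)," far L,R",P(215,0,.008),P(497,0,.008))
print("cheek near,far",P(318,215,.022),P(317,5,.022)," wall near,far",P(425,215,.022),P(424,5,.022))
print("wall bottom",P(422,215,.008),P(422,5,.008))
print("lead-ins",P(287,285,.022),P(460,286,.022))
```

```text
board near L,R [ 0.3631 -0.2454] [ 0.3654 -0.3599]  far L,R [ 0.5249 -0.2443] [ 0.5254 -0.3563]
cheek near,far [ 0.4425 -0.2853] [ 0.5197 -0.2854]  wall near,far [ 0.4427 -0.3287] [ 0.5198 -0.3262]
wall bottom [ 0.4431 -0.3287] [ 0.5235 -0.3266]
lead-ins [ 0.4145 -0.2723] [ 0.4144 -0.344 ]
```

Emit:
{"fn": "drive_tool", "kwargs": {
  "commands": [
    [[0,0,-0.018],[1.2,0.4,3],-1],
    [[0,0,-0.018],[2.2,0.7,7],-1],
    [[0,0,-0.018],[2.2,0.7,11],-1],
    [[0,0,-0.018],[2.2,0.7,14],-1],
    [[0,0,-0.018],[2.2,0.7,15.3],-1],
    [[0,0,-0.018],[2.2,0.7,16.3],-1],
    [[0,0,-0.018],[2.2,0.7,16.3],-1],
    [[0,0,-0.018],[2.2,0.7,16.3],-1],
    [[0,0,-0.018],[2.2,0.7,16.3],-1],
    [[0,0,-0.018],[2.2,0.7,16.3],-1]
  ]
}}

```text
clock: 19.85
position: [0.3889, -0.3073, 0.0535]
ee_rot: [3.14, 0.029, 0.003]
force: [-0.4, -0.1, -1.4]
width: 0.446
gripper_force: 60.0
```

```bash
cat > st.py <<'E'
from h import *
np.set_printoptions(precision=4,suppress=True)
F=[]
for k in range(4):
    o=readout.observe();F.append(o["force"]); cams.get_image("side")
o=readout.observe(); print(o["clock"],o["position"],o["ee_rot"],"F",np.mean(F,0),np.std(F,0),"T",o["ft_torque"],o["width"])
E
python3 st.py
```

```text
20.05 [ 0.3883 -0.3072  0.0528] [3.1405 0.0289 0.0016] F [-0.0374  0.2641 -1.2068] [0.3567 0.3702 0.125 ] T [0.0016 0.0324 0.041 ] 0.44556273620367204
```

Emit:
{"fn": "drive_tool", "kwargs": {
  "commands": [
    [[0,0,0],[0,-0.15,0.3],-1],
    [[0,0,0],[0,-0.15,0.45],-1],
    [[0,0,0],[0,-0.15,0.5],-1],
    [[0,0,0],[0,-0.15,0.5],-1]
  ]
}}

```text
clock: 20.38
position: [0.388, -0.3051, 0.0473]
ee_rot: [3.141, 0.03, -0.0]
force: [-0.4, 2.1, 7.2]
width: 0.449
gripper_force: 60.0
```

```bash
python3 st.py
```

```text
20.5833 [ 0.388  -0.3052  0.0473] [ 3.1414  0.0296 -0.0002] F [-1.2479  1.2544  6.4459] [0.517  0.5541 0.4805] T [ 0.3968  0.323  -0.0568] 0.44692412774344886
```

Emit:
{"fn": "drive_tool", "kwargs": {
  "commands": [
    [[0,0,0],[0,0,-0.05],-1],
    [[0,0,0],[0,0,-0.05],-1]
  ]
}}

```text
clock: 20.75
position: [0.388, -0.3053, 0.0476]
ee_rot: [-3.141, -0.029, 0.0]
force: [0.6, 0.6, -1.2]
width: 0.444
gripper_force: 60.0
```

```bash
python3 st.py
```

```text
20.95 [ 0.3879 -0.3053  0.0475] [-3.1414 -0.0293  0.0003] F [ 0.1609 -0.1806 -1.2573] [0.3164 0.5421 0.1229] T [-0.0096  0.004  -0.0298] 0.44747505881805355
```

Emit:
{"fn": "drive_tool", "kwargs": {
  "commands": [
    [[0,0,0],[0.8,0,0],-1],
    [[0,0,0],[1.6,0,0],-1],
    [[0,0,0],[2.4,0,0],-1],
    [[0,0,0],[3.2,0,0],-1],
    [[0,0,0],[4,0,0],-1],
    [[0,0,0],[4.6,0,0],-1],
    [[0,0,0],[5.2,0,0],-1],
    [[0,0,0],[5.8,0,0],-1],
    [[0,0,0],[6.4,0,0],-1],
    [[0,0,0],[7,0,0],-1],
    [[0,0,0],[7,0,0],-1]
  ]
}}

```text
clock: 21.87
position: [0.4596, -0.304, 0.0478]
ee_rot: [3.141, 0.03, 0.003]
force: [1.2, -3.7, -1.2]
width: 0.448
gripper_force: 60.0
```

```bash
python3 st.py
```

```text
22.0667 [ 0.4586 -0.3042  0.0479] [3.141  0.0293 0.0022] F [ 1.7121 -2.7568 -1.4546] [0.3438 0.5759 0.6784] T [-0.5558 -0.4407 -0.0243] 0.4482645446500753
```

Emit:
{"fn": "drive_tool", "kwargs": {
  "commands": [
    [[0,0,0],[0.5,0,0],-1],
    [[0,0,0],[1,0,0],-1],
    [[0,0,0],[1.5,0,0],-1],
    [[0,0,0],[2,0,0],-1],
    [[0,0,0],[2.5,0,0],-1],
    [[0,0,0],[3,0,0],-1],
    [[0,0,0],[3.2,0,0],-1],
    [[0,0,0],[3.4,0,0],-1],
    [[0,0,0],[3.6,0,0],-1]
  ]
}}

```text
clock: 22.82
position: [0.4939, -0.3033, 0.0475]
ee_rot: [-3.141, -0.029, 0.001]
force: [-1.7, -3.2, -1.2]
width: 0.446
gripper_force: 60.0
```

```bash
python3 st.py
```

```text
23.0167 [ 0.4942 -0.3033  0.0476] [3.1414 0.0293 0.001 ] F [-1.0812 -2.9073 -2.1389] [0.6412 0.7516 0.9677] T [-0.7228 -0.0521 -0.0018] 0.44676862295472347
```

Run:
```python
from h import *
i=cams.camera_info("wrist"); im=cams.get_image("wrist"); o=readout.observe(); print(o["position"])
h=cv2.cvtColor(im,cv2.COLOR_BGR2HSV)
m=(cv2.inRange(h,(0,140,40),(7,255,255))|cv2.inRange(h,(172,140,40),(179,255,255)))
n,l,s,c=cv2.connectedComponentsWithStats(m); 
for k in range(1,n):
    if s[k,4]>80: print(s[k].tolist(),c[k].round(1))
for zx in np.arange(.50,.58,.01): print(round(zx,2),proj(i,(zx,-.303,.034)).round(1),proj(i,(zx,-.303,.008)).round(1))
cv2.imwrite("pics/w10.png",im); np.savez("w10.npz",**i)
for col in (258,270,284):
    print(col,[(r,im[r,col].tolist()) for r in range(80,236,4) if m[r,col] or m[min(r+8,400),col] or m[r-8,col]])
t=cv2.imread("pics/top0.png"); h=cv2.cvtColor(t,cv2.COLOR_BGR2HSV); m=cv2.inRange(h,(0,140,40),(7,255,255))|cv2.inRange(h,(172,140,40),(179,255,255))
m[:,:404]=0;m[:,430:]=0;m[:235]=0;m[256:]=0
y,x=np.nonzero(m);print(x.min(),x.max(),y.min(),y.max()); print(t[238:256,413].tolist())
for r in (249,250,251,252): print(r,plane(I["top"],(416,r),.034))
```

```text
[ 0.49418113 -0.30332626  0.04764359]
[238, 156, 69, 37, 1942] [272.7 174.1]
0.5 [270.6 243.2] [270.6 228. ]
0.51 [270.9 225.9] [270.9 212.9]
0.52 [271.3 208.1] [271.2 197.4]
0.53 [271.6 189.8] [271.5 181.4]
0.54 [272.  170.9] [271.9 165. ]
0.55 [272.4 151.3] [272.2 148.2]
0.56 [272.8 131.2] [272.6 130.9]
0.57 [273.3 110.3] [272.9 113.1]
258 [(148, [165, 196, 215]), (152, [168, 199, 216]), (156, [62, 70, 143]), (160, [86, 95, 230]), (164, [88, 97, 237]), (168, [89, 98, 237]), (172, [91, 99, 237]), (176, [90, 98, 237]), (180, [87, 96, 236]), (184, [90, 97, 236]), (188, [86, 93, 235]), (192, [89, 100, 216]), (196, [168, 200, 217]), (200, [167, 199, 217])]
270 [(148, [206, 197, 198]), (152, [205, 197, 198]), (156, [57, 69, 144]), (160, [86, 95, 231]), (164, [94, 98, 110]), (168, [130, 126, 134]), (180, [130, 126, 134]), (184, [131, 126, 134]), (188, [94, 99, 212]), (192, [95, 97, 217]), (196, [171, 197, 212]), (200, [163, 195, 214])]
284 [(148, [169, 202, 220]), (152, [171, 203, 221]), (156, [58, 70, 144]), (160, [82, 93, 230]), (164, [85, 94, 236]), (168, [86, 97, 238]), (172, [90, 98, 224]), (176, [109, 112, 198]), (180, [84, 93, 231]), (184, [83, 92, 235]), (188, [82, 91, 234]), (192, [84, 97, 217]), (196, [170, 203, 220]), (200, [169, 202, 220])]
409 425 242 250
[[86, 91, 94], [89, 92, 96], [90, 94, 97], [82, 84, 105], [53, 56, 123], [27, 33, 130], [28, 28, 128], [24, 27, 127], [21, 30, 129], [19, 24, 129], [15, 22, 118], [26, 30, 86], [49, 54, 73], [74, 84, 92], [69, 87, 98], [74, 95, 106], [75, 96, 108], [73, 96, 109]]
249 [ 0.52733033 -0.30046219  0.034     ]
250 [ 0.52484652 -0.30061499  0.034     ]
251 [ 0.52236538 -0.30076762  0.034     ]
252 [ 0.51988693 -0.30092009  0.034     ]
```

Emit:
{"fn": "drive_tool", "kwargs": {
  "commands": [
    [[0,0,0],[0.2,0,0.02],-1],
    [[0,0,0],[0.4,0,0.02],-1],
    [[0,0,0],[0.6,0,0.02],-1],
    [[0,0,0],[0.7,0,0.02],-1],
    [[0,0,0],[0.8,0,0.02],-1],
    [[0,0,0],[0.9,0,0.02],-1]
  ]
}}

```text
clock: 23.57
position: [0.5028, -0.3032, 0.0474]
ee_rot: [3.141, 0.029, -0.001]
force: [-2.6, -2.3, 1.1]
width: 0.447
gripper_force: 60.0
```

```bash
python3 st.py
```

```text
23.7667 [ 0.5031 -0.3032  0.0475] [3.1413 0.0295 0.0006] F [-1.6057 -2.3125 -0.2815] [0.6462 0.0821 0.8194] T [-0.6056  0.3613  0.0238] 0.4444104894898062
```

Emit:
{"fn": "drive_tool", "kwargs": {
  "commands": [
    [[0,0,0],[0.05,0,0],-1],
    [[0,0,0],[0.1,0,0],-1],
    [[0,0,0],[0.15,0,0],-1],
    [[0,0,0],[0.2,0,0],-1]
  ]
}}

```text
clock: 24.1
position: [0.5048, -0.3032, 0.0474]
ee_rot: [3.141, 0.029, -0.001]
force: [-3.6, -2.4, 1.7]
width: 0.449
gripper_force: 60.0
```

Emit:
{"fn": "drive_tool", "kwargs": {
  "commands": [
    [[0,0,0],[0.03,0,0],-1],
    [[0,0,0],[0.06,0,0],-1],
    [[0,0,0],[0.06,0,0],-1]
  ]
}}

```text
clock: 24.35
position: [0.5056, -0.3031, 0.0474]
ee_rot: [3.141, 0.029, -0.0]
force: [-2.8, -3.0, 2.5]
width: 0.449
gripper_force: 60.0
```

```bash
python3 st.py
```

```text
24.55 [ 0.5055 -0.3032  0.0474] [3.1413 0.0293 0.0001] F [-3.2674 -2.8865  1.9414] [0.5204 0.6309 0.3624] T [-0.6931  0.9348  0.0183] 0.4472199528721623
```

Drag is about 3 N including light floor contact. I continue in small steps.

Emit:
{"fn": "drive_tool", "kwargs": {
  "commands": [
    [[0,0,0],[0.03,0,0],-1],
    [[0,0,0],[0.05,0,0],-1],
    [[0,0,0],[0.05,0,0],-1]
  ]
}}

```text
clock: 24.8
position: [0.506, -0.3031, 0.0474]
ee_rot: [3.141, 0.029, -0.0]
force: [-3.2, -2.9, 1.6]
width: 0.451
gripper_force: 60.0
```

Emit:
{"fn": "drive_tool", "kwargs": {
  "commands": [
    [[0,0,0],[0.03,0,0],-1],
    [[0,0,0],[0.03,0,0],-1]
  ]
}}

```text
clock: 24.97
position: [0.5062, -0.3031, 0.0474]
ee_rot: [3.141, 0.029, -0.0]
force: [-3.8, -3.7, 3.3]
width: 0.448
gripper_force: 60.0
```

Emit:
{"fn": "drive_tool", "kwargs": {
  "commands": [
    [[0,0,0],[0.03,0,0],-1],
    [[0,0,0],[0.03,0,0],-1]
  ]
}}

```text
clock: 25.13
position: [0.5065, -0.3031, 0.0474]
ee_rot: [3.141, 0.029, -0.0]
force: [-4.4, -2.8, 2.9]
width: 0.448
gripper_force: 60.0
```

Emit:
{"fn": "drive_tool", "kwargs": {
  "commands": [
    [[0,0,0],[0.03,0,0],-1],
    [[0,0,0],[0.03,0,0],-1]
  ]
}}

```text
clock: 25.3
position: [0.5068, -0.3031, 0.0474]
ee_rot: [3.141, 0.029, -0.0]
force: [-4.4, -2.2, 2.8]
width: 0.444
gripper_force: 60.0
```

Emit:
{"fn": "drive_tool", "kwargs": {
  "commands": [
    [[0,0,0],[0.03,0,0],-1],
    [[0,0,0],[0.03,0,0],-1]
  ]
}}

```text
clock: 25.47
position: [0.5071, -0.3031, 0.0474]
ee_rot: [3.141, 0.029, -0.001]
force: [-4.6, -2.6, 3.1]
width: 0.446
gripper_force: 60.0
```

Emit:
{"fn": "drive_tool", "kwargs": {
  "commands": [
    [[0,0,0],[0.03,0,0],-1],
    [[0,0,0],[0.03,0,0],-1]
  ]
}}

```text
clock: 25.63
position: [0.5073, -0.3031, 0.0474]
ee_rot: [3.141, 0.029, -0.001]
force: [-3.9, -1.6, 3.3]
width: 0.447
gripper_force: 60.0
```

Emit:
{"fn": "drive_tool", "kwargs": {
  "commands": [
    [[0,0,0],[0.03,0,0],-1],
    [[0,0,0],[0.04,0,0],-1]
  ]
}}

```text
clock: 25.8
position: [0.5076, -0.3031, 0.0475]
ee_rot: [3.141, 0.029, -0.001]
force: [-4.5, -2.6, 3.3]
width: 0.447
gripper_force: 60.0
```

```bash
python3 st.py
python3 - <<'E'
from h import *
i=cams.camera_info("wrist"); im=cams.get_image("wrist"); h=cv2.cvtColor(im,cv2.COLOR_BGR2HSV)
m=(cv2.inRange(h,(0,140,40),(7,255,255))|cv2.inRange(h,(172,140,40),(179,255,255)))
n,l,s,c=cv2.connectedComponentsWithStats(m)
print([s[k].tolist() for k in range(1,n) if s[k,4]>80])
for z in (.524,.526,.528,.53,.532,.535): print(z,proj(i,(z,-.303,.034)).round(1),proj(i,(z,-.303,.034+.034)).round(1))
for r in range(196,250,3): print(r,im[r,255].tolist(),im[r,272].tolist(),im[r,286].tolist())
E
```

```text
26.0 [ 0.5078 -0.3031  0.0474] [ 3.1414  0.0293 -0.0005] F [-4.642  -3.2379  2.9482] [0.2324 0.4065 0.4135] T [-0.6574  0.9993  0.0172] 0.4471170800653848
[[239, 178, 67, 40, 1978]]
0.524 [271.3 225.2] [271.4 250. ]
0.526 [271.4 221.7] [271.5 245.7]
0.528 [271.4 218.2] [271.6 241.3]
0.53 [271.5 214.6] [271.7 236.9]
0.532 [271.6 211. ] [271.7 232.5]
0.535 [271.7 205.6] [271.9 225.7]
196 [89, 96, 236] [130, 123, 132] [80, 89, 234]
199 [87, 93, 235] [127, 123, 130] [82, 90, 235]
202 [89, 95, 235] [127, 122, 129] [81, 90, 235]
205 [87, 92, 234] [127, 121, 129] [78, 88, 233]
208 [87, 92, 234] [128, 121, 128] [78, 86, 233]
211 [85, 89, 234] [126, 120, 126] [82, 88, 234]
214 [83, 88, 234] [94, 96, 202] [80, 86, 233]
217 [95, 101, 207] [90, 96, 207] [90, 97, 207]
220 [146, 154, 168] [133, 142, 156] [138, 146, 161]
223 [143, 152, 166] [135, 142, 158] [137, 145, 160]
226 [145, 152, 166] [141, 151, 165] [137, 145, 160]
229 [148, 158, 171] [116, 74, 82] [132, 142, 156]
232 [122, 78, 78] [113, 72, 79] [115, 73, 80]
235 [120, 78, 79] [115, 74, 78] [114, 73, 77]
238 [120, 75, 73] [116, 75, 76] [114, 73, 75]
241 [121, 79, 76] [150, 93, 80] [115, 75, 73]
244 [164, 101, 80] [204, 129, 92] [196, 124, 91]
247 [204, 129, 89] [203, 127, 89] [202, 127, 90]
```

Emit:
{"fn": "drive_tool", "kwargs": {
  "commands": [
    [[0,0,0],[0.02,0,0],-1],
    [[0,0,0],[0.03,0,0],-1]
  ]
}}

```text
clock: 26.22
position: [0.5078, -0.3031, 0.0474]
ee_rot: [3.141, 0.029, -0.001]
force: [-6.5, -3.1, 4.0]
width: 0.446
gripper_force: 60.0
```

Emit:
{"fn": "drive_tool", "kwargs": {
  "commands": [
    [[0,0,0],[0.02,0,0],-1],
    [[0,0,0],[0.03,0,0],-1]
  ]
}}

```text
clock: 26.38
position: [0.508, -0.3031, 0.0474]
ee_rot: [3.141, 0.029, -0.001]
force: [-5.1, -2.3, 4.2]
width: 0.445
gripper_force: 60.0
```

Emit:
{"fn": "drive_tool", "kwargs": {
  "commands": [
    [[0,0,0],[0.02,0,0],-1],
    [[0,0,0],[0.03,0,0],-1]
  ]
}}

```text
clock: 26.55
position: [0.5081, -0.3031, 0.0474]
ee_rot: [3.141, 0.029, -0.002]
force: [-7.6, -3.2, 5.5]
width: 0.449
gripper_force: 60.0
```

```bash
python3 st.py
```

```text
26.75 [ 0.5081 -0.3031  0.0474] [ 3.1414  0.0289 -0.0022] F [-6.9814 -2.5357  5.4362] [0.4061 0.4529 0.3936] T [-0.6467  1.4815  0.0358] 0.4479125563363789
```

Emit:
{"fn": "drive_tool", "kwargs": {
  "commands": [
    [[0,0,0],[0.02,0,0],-1],
    [[0,0,0],[0.04,0,0],-1],
    [[0,0,0],[0.04,0,0],-1]
  ]
}}

```text
clock: 27.0
position: [0.5081, -0.3031, 0.0474]
ee_rot: [-3.141, -0.029, 0.003]
force: [-7.5, -3.0, 7.5]
width: 0.444
gripper_force: 60.0
```

```bash
python3 st.py
```

```text
27.2 [ 0.5081 -0.3031  0.0475] [-3.1415 -0.0288  0.0031] F [-7.4311 -2.4344  6.7211] [0.3957 0.6674 0.5296] T [-0.5788  1.7819  0.0216] 0.4460954582987609
```

Emit:
{"fn": "drive_tool", "kwargs": {
  "commands": [
    [[0,0,0],[0.02,0,-0.02],-1],
    [[0,0,0],[0.04,0,-0.02],-1],
    [[0,0,0],[0.04,0,-0.02],-1]
  ]
}}

```text
clock: 27.45
position: [0.5082, -0.3032, 0.0475]
ee_rot: [-3.141, -0.029, 0.004]
force: [-7.9, -3.3, 6.0]
width: 0.444
gripper_force: 60.0
```

```bash
python3 st.py
```

```text
27.65 [ 0.5082 -0.3031  0.0475] [-3.1414 -0.0286  0.0039] F [-7.7442 -2.7858  6.0946] [0.6323 0.6825 0.2563] T [-0.6462  1.8695  0.0615] 0.44674446767056525
```

Emit:
{"fn": "drive_tool", "kwargs": {
  "commands": [
    [[0,0,0],[0.03,0,0],-1],
    [[0,0,0],[0.06,0,0],-1],
    [[0,0,0],[0.06,0,0],-1],
    [[0,0,0],[0.06,0,0],-1]
  ]
}}

```text
clock: 27.98
position: [0.5083, -0.3031, 0.0475]
ee_rot: [-3.141, -0.028, 0.005]
force: [-10.1, -2.3, 7.8]
width: 0.45
gripper_force: 60.0
```

```bash
python3 st.py
```

```text
28.1833 [ 0.5083 -0.3031  0.0475] [-3.1413 -0.0284  0.0054] F [-9.8322 -2.4573  7.7368] [0.4201 0.1947 0.4046] T [-0.5845  2.2091  0.0361] 0.4496662663561547
```

Emit:
{"fn": "drive_tool", "kwargs": {
  "commands": [
    [[0,0,0],[0.03,0,-0.01],-1],
    [[0,0,0],[0.07,0,-0.01],-1],
    [[0,0,0],[0.07,0,-0.01],-1],
    [[0,0,0],[0.07,0,-0.01],-1]
  ]
}}

```text
clock: 28.52
position: [0.5085, -0.3031, 0.0475]
ee_rot: [-3.141, -0.028, 0.007]
force: [-11.8, -2.5, 9.2]
width: 0.448
gripper_force: 60.0
```

```bash
python3 st.py
```

```text
28.7167 [ 0.5085 -0.3031  0.0476] [-3.1412 -0.0281  0.0069] F [-11.6181  -2.1868   9.18  ] [0.4463 0.5675 0.8564] T [-0.4962  2.5903  0.0276] 0.44680543192882094
```

Emit:
{"fn": "drive_tool", "kwargs": {
  "commands": [
    [[0,0,0],[0.04,0,-0.02],-1],
    [[0,0,0],[0.09,0,-0.02],-1],
    [[0,0,0],[0.09,0,-0.02],-1],
    [[0,0,0],[0.09,0,-0.02],-1],
    [[0,0,0],[0.09,0,-0.02],-1]
  ]
}}

```text
clock: 29.13
position: [0.5087, -0.3031, 0.0476]
ee_rot: [-3.141, -0.028, 0.009]
force: [-13.6, -1.8, 9.8]
width: 0.449
gripper_force: 60.0
```

```bash
python3 st.py
```

```text
29.3333 [ 0.5087 -0.3031  0.0476] [-3.141  -0.0279  0.009 ] F [-13.7518  -1.9281  10.1223] [0.2753 0.3191 0.221 ] T [-0.4463  3.0169  0.0027] 0.44720084721822434
```

Emit:
{"fn": "drive_tool", "kwargs": {
  "commands": [
    [[0,0,0],[-0.03,0,-0.03],-1],
    [[0,0,0],[-0.03,0,-0.05],-1],
    [[0,0,0],[-0.03,0,-0.05],-1],
    [[0,0,0],[-0.03,0,-0.05],-1]
  ]
}}

```text
clock: 29.67
position: [0.5086, -0.3031, 0.0476]
ee_rot: [-3.141, -0.028, 0.008]
force: [-11.3, -3.9, 4.3]
width: 0.448
gripper_force: 60.0
```

```bash
python3 st.py
```

```text
29.8667 [ 0.5086 -0.3031  0.0477] [-3.1408 -0.0279  0.0084] F [-11.1943  -3.3838   4.7533] [0.3161 0.3365 0.3022] T [-0.6261  2.5039  0.0289] 0.44752500665310246
```

Emit:
{"fn": "drive_tool", "kwargs": {
  "commands": [
    [[0,0,0],[0.02,0,-0.03],-1],
    [[0,0,0],[0.05,0,-0.03],-1],
    [[0,0,0],[0.05,0,-0.03],-1],
    [[0,0,0],[0.05,0,-0.03],-1]
  ]
}}

```text
clock: 30.2
position: [0.5087, -0.3031, 0.0477]
ee_rot: [-3.141, -0.028, 0.01]
force: [-12.2, -2.4, 2.5]
width: 0.444
gripper_force: 60.0
```

```bash
python3 st.py
```

```text
30.4 [ 0.5087 -0.3031  0.0477] [-3.1407 -0.0279  0.0096] F [-11.3739  -2.3785   2.8198] [0.5068 0.0499 0.4712] T [-0.763   2.611   0.0379] 0.4486286613997528
```

Emit:
{"fn": "drive_tool", "kwargs": {
  "commands": [
    [[0,0,0],[0.03,0,-0.01],-1],
    [[0,0,0],[0.07,0,-0.02],-1],
    [[0,0,0],[0.07,0,-0.02],-1],
    [[0,0,0],[0.07,0,-0.02],-1],
    [[0,0,0],[0.07,0,-0.02],-1],
    [[0,0,0],[0.07,0,-0.02],-1]
  ]
}}

```text
clock: 30.9
position: [0.5088, -0.3031, 0.0477]
ee_rot: [-3.14, -0.027, 0.011]
force: [-13.6, -1.7, 3.6]
width: 0.449
gripper_force: 60.0
```

```bash
python3 st.py
```

```text
31.1 [ 0.5088 -0.3031  0.0478] [-3.1405 -0.0276  0.0112] F [-12.9295  -2.5387   3.5037] [0.6703 0.7129 0.2922] T [-0.6827  2.9424  0.0489] 0.4494304770393568
```

Emit:
{"fn": "drive_tool", "kwargs": {
  "commands": [
    [[0,0,0],[-0.1,0,0],-1],
    [[0,0,0],[-0.2,0,0],-1],
    [[0,0,0],[-0.25,0,0.02],-1],
    [[0,0,0],[-0.25,0,0.02],-1],
    [[0,0,0],[-0.25,0,0.02],-1]
  ]
}}

```text
clock: 31.52
position: [0.5084, -0.3031, 0.0477]
ee_rot: [-3.141, -0.028, 0.005]
force: [-6.0, -3.0, -2.4]
width: 0.448
gripper_force: 60.0
```

```bash
python3 st.py
```

```text
31.7167 [ 0.5084 -0.303   0.0477] [-3.1408 -0.0284  0.0054] F [-6.0333 -3.5418 -2.3711] [0.0707 0.6066 0.2327] T [-0.8175  1.5113 -0.0027] 0.4466177276830679
```

Emit:
{"fn": "drive_tool", "kwargs": {
  "commands": [
    [[0,0,0],[-0.03,0,0.03],-1],
    [[0,0,0],[-0.05,0,0.05],-1],
    [[0,0,0],[-0.05,0,0.05],-1],
    [[0,0,0],[-0.05,0,0.05],-1]
  ]
}}

```text
clock: 32.05
position: [0.5083, -0.3031, 0.0477]
ee_rot: [-3.141, -0.029, 0.004]
force: [-6.5, -2.4, 1.0]
width: 0.448
gripper_force: 60.0
```

```bash
python3 st.py
```

```text
32.25 [ 0.5083 -0.3031  0.0476] [-3.1411 -0.0286  0.0041] F [-6.1529 -3.0444  0.719 ] [0.3508 0.433  0.3786] T [-0.7024  1.5297  0.0195] 0.4466143665588461
```

Emit:
{"fn": "drive_tool", "kwargs": {
  "commands": [
    [[0,0,0],[0,0,0.03],-1],
    [[0,0,0],[0,0,0.03],-1],
    [[0,0,0],[0,0,0.03],-0.05],
    [[0,0,0],[0,0,0.03],0],
    [[0,0,0],[0,0,0.03],0.1],
    [[0,0,0],[0,0,0.03],0.2],
    [[0,0,0],[0,0,0.03],0.3],
    [[0,0,0],[0,0,0.03],0.4],
    [[0,0,0],[0,0,0.03],0.4]
  ]
}}

```text
clock: 33.0
position: [0.51, -0.3028, 0.048]
ee_rot: [-3.141, -0.03, -0.001]
force: [-0.3, 0.7, 0.4]
width: 0.693
gripper_force: 0.0
```

```bash
python3 st.py
```

```text
33.2 [ 0.5098 -0.303   0.0479] [-3.1414 -0.0294 -0.0001] F [-0.0429 -0.0683 -0.0209] [0.7455 0.4743 0.2872] T [0.0691 0.0207 0.0188] 0.6997159307162161
```

Let go. I retreat straight up and check by numbers.

Emit:
{"fn": "drive_tool", "kwargs": {
  "commands": [
    [[0,0,0],[0,0,-1],0.4],
    [[0,0,0],[0,0,-3],0.4],
    [[0,0,0],[0,0,-6],0.4],
    [[0,0,0],[0,0,-10],0.4],
    [[0,0,0],[0,0,-13],0.4],
    [[0,0,0],[0,0,-13],0.4],
    [[0,0,0],[0,0,-13],0.4],
    [[0,0,0],[0,0,-13],0.4]
  ]
}}

```text
clock: 33.87
position: [0.5094, -0.303, 0.1781]
ee_rot: [3.141, 0.029, -0.0]
force: [-0.9, -0.4, -1.2]
width: 0.701
gripper_force: 0.0
```

Run:
```python
from h import *
o=readout.observe(); i=cams.camera_info("wrist"); im=cams.get_image("wrist"); s=cams.get_image("side"); print(o["clock"],o["position"],o["force"])
h=cv2.cvtColor(im,cv2.COLOR_BGR2HSV)
for nm,m in (("blue",cv2.inRange(h,(98,90,60),(128,255,255))),("red",cv2.inRange(h,(0,140,40),(7,255,255))|cv2.inRange(h,(172,140,40),(179,255,255)))):
    n,l,st,c=cv2.connectedComponentsWithStats(m); print(nm,[st[k].tolist() for k in range(1,n) if st[k,4]>150])
P=lambda x,y,z:proj(i,(x,y,z)).round(1)
for x in (.507,.509): print("lid model",x,[P(x+.021*np.cos(a),-.303+.021*np.sin(a),.068).tolist() for a in np.arange(4)*np.pi/2])
print("face .528",P(.528,-.303,.034))
hs=cv2.cvtColor(s,cv2.COLOR_BGR2HSV); m=cv2.inRange(hs,(98,110,60),(128,255,255)); n,l,st,c=cv2.connectedComponentsWithStats(m); print([(st[k].tolist(),c[k].round(1).tolist()) for k in range(1,n) if st[k,4]>60])
print(proj(I["side"],(.507,-.303,.068)),proj(I["side"],(.6355,-.1235,.136)))
cv2.imwrite("pics/w11.png",np.hstack([cv2.resize(im,(400,300)),cv2.resize(s[90:240,220:420],(400,300),interpolation=cv2.INTER_CUBIC)]))
```

```text
33.8667 [ 0.50936452 -0.30302753  0.17806043] [-0.94306294 -0.38660828 -1.16586511]
blue [[0, 0, 10, 49, 360], [251, 187, 46, 45, 1640]]
red [[210, 0, 59, 19, 798], [254, 160, 36, 20, 569]]
lid model 0.507 [[271.3, 187.2], [246.8, 210.4], [270.4, 233.5], [294.9, 211.3]]
lid model 0.509 [[271.4, 184.9], [246.8, 208.2], [270.4, 231.4], [294.9, 209.1]]
face .528 [271.3 180.5]
[([466, 91, 28, 7, 93], [479.1, 94.2]), ([318, 135, 12, 11, 116], [323.6, 140.0]), ([264, 146, 14, 14, 156], [270.4, 152.6]), ([219, 156, 20, 22, 338], [228.6, 166.4]), ([162, 197, 24, 11, 170], [173.6, 201.8])]
[323.36630342 137.96915456] [270.92286049 149.94732751]
```

```bash
python3 -c "
from cell import job; print(job.sign_off())"
```

```text
the job is handed in; nothing more can be done
None
```

The left pan dropped, so pot_a, the far-left pot that I put there, is the heavier. I slid it into the bay, pressed it home with an estimated 10 N (about 13 N at the wrist, less drag) and left it against the red stop; the lighter pot stands on the right pan, and I handed in at 33.9 s.

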